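Charge the polishing tub through its cover slot

TASK

Pick up the orange-handled loading boat with the steel ball in it, lower it through the slot in the tub's aluminium cover until its trough is wholly below the cover, and tip it there, mouth down, so that the ball rolls out into the tub. Then draw the boat out and stand it upright on the bench beside the tub, letting go of it. The boat must not touch the cover or the tub, and the blue-handled boat is to be left where it is.

Things in the scene. Friction and masses are not known exactly. Their poses are not given: they have to be found in the camera images.
- boat: Loading boat, mm: trough 84 (x) by 36 by 34 high; its floor falls 14 degrees from the open mouth (x = -42, roughly towards the robot) to the back wall (x = +42). Tipped mouth down 25 to 40 degrees, the ball rolls out. Origin: centre of underside, on the bench; z up. Stem 8 by 14 at x = 38, y = 0; on it the orange grip, 20 (x) by 16 (y), z = 95 to 151: pinch across y near z = 125. 0.16 kg.
- ball: Bright steel ball, 24 mm in diameter, about 56 g, lying in the orange-handled boat against its back wall; it stays there while the boat is kept level and moved smoothly. Origin: its centre.
- tub: Fixed blue tub, mm: 240 (x) by 180 by 150 high, yellow inner floor. Aluminium cover 6 thick, top at z = 150, with a central slot 130 (x) by 64 (y); 138 deep under the cover. Origin: centre of underside, on the bench; z up. The boat fits lengthwise along x. With its underside 70 below the cover's top, turning it up to 45 degrees about the point where its stem crosses the cover stays clear.
- blue_boat: A second boat of the same shape, size and axes, but empty and with a blue grip, standing on the bench on the other side of the tub. Leave it alone.
Mind the look-alikes: they are no part of the job. What is shaped like the boat but red is not meant.

How it is judged:
By the outcome, as a careful person would: the job done as asked, in the order asked, and still so for the second after the job is handed in, with the robot touching nothing.
It also fails if it takes over 67 s, if anything falls off the work surface, if the arm or the gripper's body presses on something with over 40 N, if the wrist force passes 120 N, or if a joint passes its speed limit or range.

ROBOT

A 6-joint arm with a two-finger parallel gripper is mounted at the origin on the work surface. World frame = base frame: x ahead of the robot, y to its left, z up, the work surface at z = 0. Lengths are in mm, angles in rad, forces in N, time in s.
With the tool pointing down it reaches from about 350 to 875 mm from the base axis. Payload 4.2 kg.
Tool frame: the origin (TCP) lies midway between the tips of the shut fingers; the grasp point (between the pads) lies 19 mm behind it; y points along the fingers, x is the direction in which the jaws open and shut, and the axes are right-handed (so a half turn about y gives the same grasp; the last joint's range is limited). The gripper opens to 85 mm and grips with 20 to 120 N. Pads are 22 mm wide; open, the fingers measure 114 mm over their backs; the gripper's body (76 mm by 85 mm) begins 54 mm behind the grasp point. The pads swing forward as they close: fully open they stand 13 mm farther back than shut.
Start: joints at [1.394, 0.385, 0.008, 0, -1.194, -0.259], TCP at [263.801, 566.576, 231.312] pointing down, gripper open.
Joint ranges: [-3.14, 3.14], [-1.21, 2.06], [-1.07, 1.41], [-3.16, 2.05], [-2.99, -0.16], [-3.1, 3.1]. Speed limits (rad/s): [2.79, 2.79, 3.14, 3.14, 3.14, 3.14].

INTERFACE

Orientations are given as a unit quaternion [x, y, z, w].
In Python, from bench import read_state, get_image, job_done gives the robot as it stands.
- The arm moves only by the tool play_rows, never from a script. Its argument "series" is a list of rows, each a list of 7 numbers: the shift along the tool's x, y, z in m, then the turn, a rotation vector about the tool's x, y, z in rad, then the finger opening in m, from 0 to 0.0854. In form: [[x, y, z, wx, wy, wz, claw], ...]. A call has 1 to 10 rows; each row shifts and turns the pose as measured when the row begins, along the tool's axes as they then stand; what a row does not reach is not made up. A row lasts 1/10 s, in which the tool goes at most 50 mm and 8.59 degrees, less where a joint would pass 70% of its speed; a pose out of reach is approached as far as the arm can. A call with a gripper value outside its range is refused whole. The fingers move at their own pace and stop on an object; the grip force is fixed at half the most. Time passes only in rows, so rows that do not move let the fingers close. It gives the time, the measured TCP pose, the force and the opening at its end, in the units of the state.
- read_state(): the state, without advancing time (a new reading comes with each control period).
- get_image(name): name is "scene" or "top" or "wrist"; returns a dict with "color" (480x640x3 uint8, red, green, blue), "intrinsics" (3x3 intrinsics, pixels), "origin" and "orientation" of the camera in the world. Camera axes: x right, y down, z forward; pixel columns grow to the right and rows downward; lengths in mm; the calibration is good to about 2 mm. A picture is of the moment at which its call begins. There is no depth.
- job_done(): hands the job in, once; it reports no verdict.
The state is a dict: "clock": time; "joints": joint angles; "joint_vel": joint speeds; "joint_efforts": joint torques, N m; "position": TCP position; "ee_rot": TCP orientation; "contact_force": force on the tool from outside, world axes, zero at the start; "wrist_torque": the same for the moment, N m; "gripper_width": finger opening in mm.
Only numpy, scipy, OpenCV 4.12 (cv2) and the standard library are available. Lean on these libraries where they do the work, as an engineer would, in place of code of your own. Each camera call takes 0.05 s, during which the arm holds its last target. There are 200 camera calls.

## Working session

There is one attempt and no reset: what is moved stays moved. The work goes in short steps, Python scripts to look and compute and a tool call to move; the robot and the scene stay as the last step left them, time stands still between calls to the robot, and variables do not carry over. Pictures are saved under pics/ and viewed, about 8 in all and at most 12, crops included, and the job is handed in when it is done.

Besides the shell and the picture viewer there is one more tool, called after "Request:" as name(argument=value, ...) on one line, values as JSON. play_rows: Moves the arm, as the interface text tells. Its arguments: {"type":"object","properties":{"series":{"type":"array","items":{"type":"array","items":{"type":"number"}}}},"required":["series"]}

```bash
ls; mkdir -p pics
python3 - <<'E'
from bench import *
import cv2
print(read_state())
for n in ("scene","top"):
    i=get_image(n); cv2.imwrite(f"pics/{n}0.png",i["color"][:,:,::-1]); print(n,i["intrinsics"],i["origin"],i["orientation"])
E
```

```text
pics
{'clock': 0.0, 'joints': array([ 1.39356090e+00,  3.85583541e-01,  6.60553889e-03, -5.23912975e-04,
       -1.19400553e+00, -2.58581714e-01]), 'joint_vel': array([ 0.0001231 , -0.00121857, -0.00031017, -0.00108022, -0.00062025,
        0.00140666]), 'joint_efforts': array([-1.16856478e-03, -3.92291558e+01,  1.88407052e+01,  4.18642312e+00,
       -4.61675270e-03, -5.43088859e-06]), 'position': array([263.5823551 , 566.04236355, 230.19366747]), 'ee_rot': array([ 0.38067463, -0.59585439,  0.59675818, -0.37937323]), 'contact_force': array([-0.83993679, -0.16785113,  0.21555186]), 'wrist_torque': array([-0.01959161,  0.01598785,  0.04921928]), 'gripper_width': 85.39610782211722}
scene [[570.82784453   0.         320.59809729]
 [  0.         570.82784453 242.67406455]
 [  0.           0.           1.        ]] [ 827.24454333 -734.6446667   942.12960154] [ 0.91047021  0.20440373 -0.07678976 -0.3512356 ]
top [[545.66240821   0.         308.62368423]
 [  0.         545.66240821 235.9706449 ]
 [  0.           0.           1.        ]] [ 417.27756413   25.37419087 1046.72475462] [ 0.70804295 -0.70438892  0.0453767  -0.02126927]
```

View pics/scene0.png

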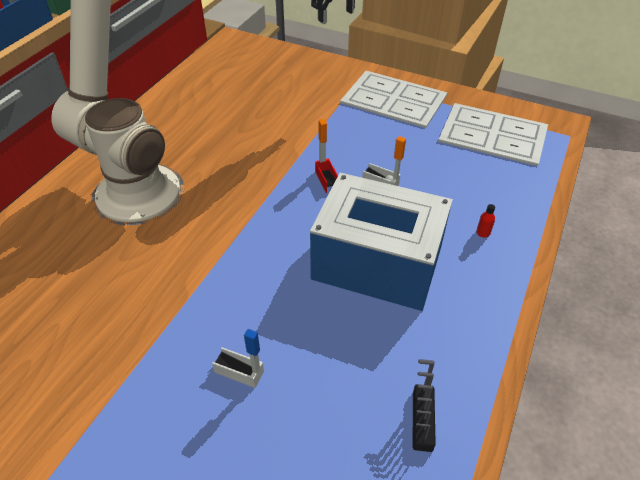

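View pics/top0.png

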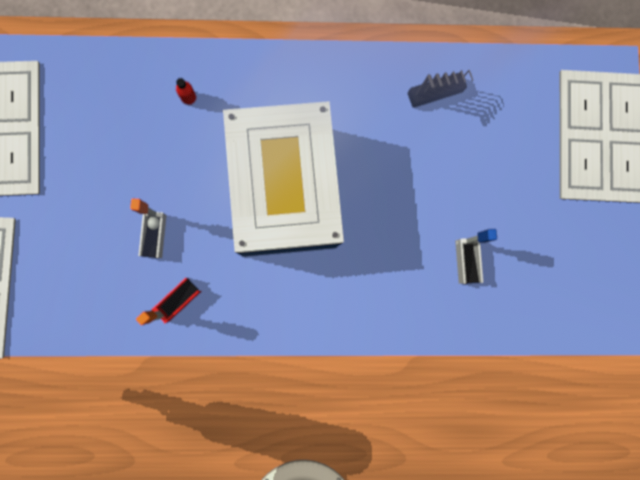

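The scene view shows the real boat (white, orange grip at about (400,148)) behind the tub and the red look-alike at (327,175). In the top view the grip is at (139,206), the ball at (153,223), the trough at (151,238), the cover spans (223,102) to (343,250), and the blue boat is at (470,260).

```bash
cat > h.py <<'E'
import numpy as np, cv2
from scipy.spatial.transform import Rotation as R
from bench import *
def ray(im,px):
    K=im["intrinsics"]; d=np.linalg.inv(K)@[px[0],px[1],1.]
    return np.array(im["origin"]), R.from_quat(im["orientation"]).apply(d)
def onz(im,px,z):
    o,d=ray(im,px); return o+d*(z-o[2])/d[2]
def tri(a,pa,b,pb):
    o1,d1=ray(a,pa);o2,d2=ray(b,pb);d1/=np.linalg.norm(d1);d2/=np.linalg.norm(d2)
    s=np.linalg.lstsq(np.c_[d1,-d2],o2-o1,rcond=None)[0]
    p,q=o1+s[0]*d1,o2+s[1]*d2; return (p+q)/2,np.linalg.norm(p-q)
def blobs(im,lo,hi,amin=20):
    m=cv2.inRange(cv2.cvtColor(im["color"],cv2.COLOR_RGB2HSV),lo,hi)
    c,_=cv2.findContours(m,cv2.RETR_EXTERNAL,cv2.CHAIN_APPROX_NONE)
    return sorted([k for k in c if cv2.contourArea(k)>amin],key=cv2.contourArea,reverse=True)
def goal(pos,yaw,pitch=0):
    """tool pose with jaws along boat y; boat yaw, mouth-down pitch (rad)"""
    B=R.from_euler('z',yaw)*R.from_euler('y',-pitch)
    return B
def boat2tool(sgn):  # columns: tool x,y,z in boat axes: x=sgn*y, y=-z, z=x cross y
    x=np.array([0,sgn,0.]);y=np.array([0,0,-1.]);return R.from_matrix(np.c_[x,y,np.cross(x,y)])
def delta(tcp,rot):
    s=read_state();c=R.from_quat(s["ee_rot"])
    return c.inv().apply(np.array(tcp)-s["position"])/1000,(c.inv()*rot).as_rotvec(),s
E
python3 - <<'E'
from h import *
np.set_printoptions(precision=2,suppress=True)
t=get_image("top");s=get_image("scene")
O=((5,170,120),(14,255,255))
for n,i in(("top",t),("scene",s)):
    for k in blobs(i,*O,15):
        (x,y,w,h)=cv2.boundingRect(k)
        if y<350: print(n,cv2.contourArea(k),(x,y,w,h),cv2.minAreaRect(k))
# cover and trough: pale, unsaturated
for k in blobs(t,(0,0,120),(179,60,255),100): print("pale",cv2.contourArea(k),cv2.minAreaRect(k),cv2.approxPolyDP(k,6,True)[:,0].tolist()[:8])
for k in blobs(t,(15,120,80),(35,255,255),400):
  if cv2.boundingRect(k)[1]<250: print("yel",cv2.contourArea(k),cv2.boxPoints(cv2.minAreaRect(k)).tolist())
c=cv2.resize(t["color"][185:275,110:230,::-1],None,fx=5,fy=5,interpolation=cv2.INTER_CUBIC)
d=cv2.resize(s["color"][120:260,330:470,::-1],None,fx=3.2,fy=3.2,interpolation=cv2.INTER_CUBIC)
cv2.imwrite("pics/c1.png",c)
E
```

```text
top 77.5 (138, 313, 12, 11) ((143.75, 318.2500305175781), (8.485280990600586, 10.60660171508789), 45.0)
top 65.5 (132, 200, 9, 11) ((136.0, 205.0), (10.0, 8.0), 90.0)
scene 63443.0 (0, 27, 591, 453) ((274.44549560546875, 292.5867004394531), (530.621337890625, 492.4993591308594), 13.736268043518066)
scene 2304.0 (0, 149, 104, 77) ((54.76229476928711, 198.61476135253906), (48.78205108642578, 117.9219741821289), 50.194427490234375)
scene 134.0 (395, 137, 11, 23) ((399.469970703125, 148.20997619628906), (8.34386157989502, 21.77889060974121), 8.130102157592773)
scene 51.5 (0, 247, 17, 13) ((6.989925384521484, 252.05703735351562), (4.66962194442749, 19.415796279907227), 55.00798034667969)
pale 15447.5 ((282.1251220703125, 175.45138549804688), (144.12423706054688, 110.80380249023438), 84.70991516113281) [[328, 101], [222, 110], [235, 252], [343, 242]]
pale 10174.5 ((599.0, 135.5), (133.0, 80.0), 90.0) [[639, 69], [559, 72], [560, 198], [639, 202]]
pale 9611.0 ((298.0682373046875, 9.221111297607422), (596.3723754882812, 23.279329299926758), 1.035353183746338) [[0, 0], [0, 14], [596, 26], [43
[... 564 characters left out ...]
.5 ((613.0, 9.0), (18.0, 30.0), 90.0) [[603, 18], [606, 7], [628, 5], [599, 0]]
pale 195.5 ((153.30667114257812, 233.73062133789062), (15.90944766998291, 45.39817428588867), 7.696051120758057) [[162, 212], [158, 223], [147, 221], [159, 224], [156, 257]]
pale 189.0 ((322.49993896484375, 354.972900390625), (1.196748971939087, 633.0025634765625), 89.89657592773438) [[639, 354], [6, 356]]
pale 153.5 ((478.88623046875, 262.634521484375), (39.11442565917969, 6.1453657150268555), 85.2363510131836) [[479, 243], [482, 282]]
yel 1915.5 [[261.46722412109375, 148.13937377929688], [298.07379150390625, 144.81149291992188], [304.08197021484375, 210.90164184570312], [267.47540283203125, 214.22952270507812]]
```

View pics/c1.png

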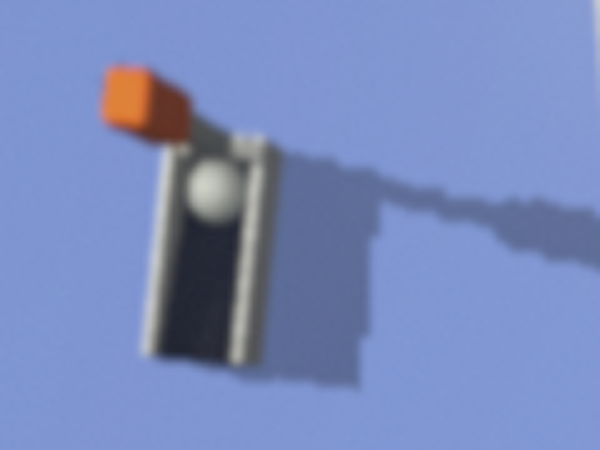

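The crop shows the grip's top face centred at crop (127,97), which is about (135.4,204.4) in the full image. The ball lies against the back wall. The trough's left edge runs from (143,214) to (138.6,256).

Run:
```python
from h import *
np.set_printoptions(precision=2,suppress=True)
t=get_image("top");s=get_image("scene")
g=onz(t,(135.2,204.2),151); print("grip top",g)
# grip side faces in scene: centre ray vs the top-view
f=lambda x,y:(110+x/5-.4,185+y/5-.4)
P=[onz(t,f(*p),34) for p in((166,148),(143,355),(262,150),(244,360))]
print("rim",P); 
for a,b in((0,1),(2,3)): v=P[a]-P[b]; print("yaw",np.degrees(np.arctan2(v[1],v[0])),np.linalg.norm(v))
print("width",np.linalg.norm(P[1]-P[3]))
c=np.mean(P,0);print("ctr",c); v=g-c; print("stem dir",np.degrees(np.arctan2(v[1],v[0])),np.linalg.norm(v[:2]))
print("tri grip",tri(t,(138,206),s,(399.5,148.2)))
k=blobs(t,(0,0,120),(179,60,255),10000)[0]
box=cv2.boxPoints(cv2.minAreaRect(k)); C=np.array([onz(t,p,150) for p in box]);print("cover",C,C.mean(0))
q=np.array([onz(t,p,150) for p in cv2.approxPolyDP(k,6,True)[:,0]]);print(q,q.mean(0))
for Q in(C,q):
  e=np.roll(Q,-1,0)-Q;print(np.linalg.norm(e,axis=1),np.degrees(np.arctan2(e[:,1],e[:,0])))
# slot: hole in cover contour
m=cv2.inRange(cv2.cvtColor(t["color"],cv2.COLOR_RGB2HSV),(0,0,120),(179,60,255))
cc,h=cv2.findContours(m,cv2.RETR_CCOMP,cv2.CHAIN_APPROX_NONE)
for k,hh in zip(cc,h[0]):
  if hh[3]>=0 and 1500<cv2.contourArea(k)<6000:
    b=np.array([onz(t,p,150) for p in cv2.boxPoints(cv2.minAreaRect(k))]);e=np.roll(b,-1,0)-b
    print("slot",b.mean(0),np.linalg.norm(e,axis=1),np.degrees(np.arctan2(e[:,1],e[:,0])))
```

```text
grip top [552.53 279.86 151.  ]
rim [array([551.61, 298.54,  34.  ]), array([474.78, 304.47,  34.  ]), array([551.15, 263.25,  34.  ]), array([473.14, 267.59,  34.  ])]
yaw -4.414136590999538 77.0535592671149
yaw -3.1842495353426643 78.12454571710923
width 36.91663468713369
ctr [512.67 283.46  34.  ]
stem dir -5.1701476302256015 40.01990266747441
tri grip (array([552.77, 283.29, 118.92]), np.float64(3.437747082614449))
cover [[715.69 144.05 150.  ]
 [736.27 -41.75 150.  ]
 [492.43 -63.71 150.  ]
 [474.45 117.86 150.  ]] [604.71  39.11 150.  ]
[[731.98 -37.11 150.  ]
 [713.67 141.2  150.  ]
 [474.98 115.59 150.  ]
 [492.57 -62.   150.  ]] [603.3   39.42 150.  ]
[186.94 244.83 182.45 242.66] [ -83.68 -174.86   95.66    6.2 ]
[179.24 240.06 178.46 240.71] [  95.87 -173.88  -84.34    5.94]
slot [603.24  38.9  150.  ] [ 68.16 131.74  67.27 131.31] [ -84.09 -174.77   95.56    5.62]
```

```bash
cat > d.py <<'E'
import sys; from h import *
np.set_printoptions(precision=4,suppress=True)
# args: tcp xyz, boat yaw deg, pitch deg
x,y,z,yaw,p=map(float,sys.argv[1:6])
for sg in(1,-1):
    t,r,s=delta((x,y,z),R.from_euler('z',yaw,degrees=True)*R.from_euler('y',-p,degrees=True)*boat2tool(sg))
    if np.linalg.norm(r)<1.6: print(sg,"shift mm",t*1000,"rot",r,"q",s["joints"],"t",s["clock"],"pos",s["position"],"F",s["contact_force"],"w",s["gripper_width"])
E
python3 d.py 552.6 280.2 200 -4.2 0
```

```text
-1 shift mm [137.4942  31.0834 382.6979] rot [ 0.0001 -0.3625  0.0007] q [ 1.3936  0.385   0.0075 -0.0001 -1.194  -0.2586] t 0.3 pos [263.7279 566.4213 230.9648] F [0.3241 0.0891 0.2232] w 85.37738292998242
```

Request:
play_rows(series=[[0, 0, 0, 0, -0.09, 0, 0.085], [0, 0, 0, 0, -0.09, 0, 0.085], [0, 0, 0, 0, -0.09, 0, 0.085], [0, 0, 0, 0, -0.09, 0, 0.085], [0.026, 0, 0.031, 0, 0, 0, 0.085], [0.026, 0, 0.031, 0, 0, 0, 0.085], [0.026, 0, 0.031, 0, 0, 0, 0.085], [0.026, 0, 0.031, 0, 0, 0, 0.085], [0.026, 0, 0.031, 0, 0, 0, 0.085], [0.026, 0, 0.031, 0, 0, 0, 0.085]])

```text
clock: 1.3
position: [442.2, 397.9, 229.5]
ee_rot: [0.488, -0.512, 0.512, -0.487]
contact_force: [1.0, -0.1, -0.2]
gripper_width: 85.0
```

```bash
python3 d.py 552.6 280.2 200 -4.2 0
```

```text
-1 shift mm [112.      29.5617 116.2347] rot [0.0009 0.0231 0.0013] q [ 1.0047  0.3356 -0.0708 -0.0002 -1.166   0.516 ] t 1.3 pos [442.1593 397.9273 229.5218] F [ 0.9958 -0.0966 -0.1907] w 85.02552601075813
```

Request:
play_rows(series=[[0.028, 0.005, 0.029, 0, 0.02, 0, 0.085], [0.028, 0.005, 0.029, 0, 0, 0, 0.085], [0.028, 0.005, 0.029, 0, 0, 0, 0.085], [0.02, 0.005, 0.02, 0, 0, 0, 0.085], [0.008, 0.005, 0.009, 0, 0, 0, 0.085], [0, 0, 0, 0, 0, 0, 0.085]])

```text
clock: 1.9
position: [557.2, 269.7, 203.5]
ee_rot: [0.481, -0.519, 0.519, -0.48]
contact_force: [0.2, 0.7, -0.5]
gripper_width: 85.2
```

```bash
python3 d.py 552.6 280.2 200 -4.2 0
python3 - <<'E'
from h import *
w=get_image("wrist");cv2.imwrite("pics/w1.png",w["color"][:,:,::-1]);print(w["origin"],w["orientation"])
for k in blobs(w,(5,150,90),(16,255,255),100): print(cv2.contourArea(k),cv2.boundingRect(k),cv2.minAreaRect(k))
E
```

```text
-1 shift mm [-10.1344   3.5312  -5.3745] rot [ 0.0006 -0.0039  0.0006] q [ 0.7119  0.3947 -0.0484  0.0001 -1.1285  0.7816] t 1.9 pos [557.1786 269.6832 203.5346] F [ 0.1631  0.6681 -0.4682] w 85.16408026177837
[623.58681842 264.93884659 346.02674897] [-0.67335762  0.72712629  0.09801398 -0.0909403 ]
1854.0 (287, 228, 33, 64) ((303.0, 259.5), (63.0, 32.0), 90.0)
190.0 (562, 470, 37, 10) ((580.0, 474.5), (9.0, 36.0), 90.0)
```

View pics/w1.png

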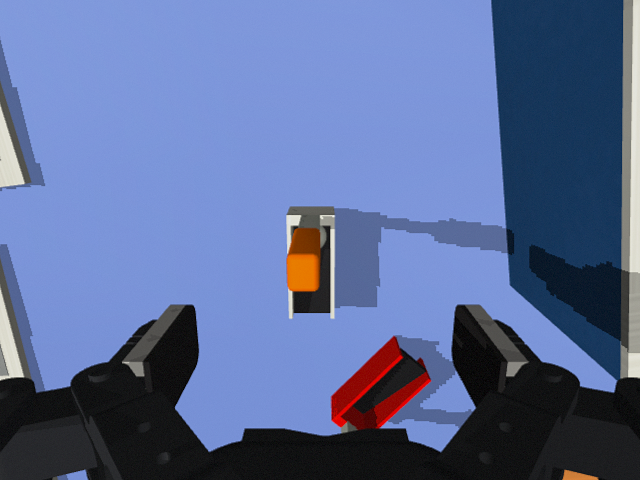

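The wrist view shows the grip's top face at about (303,272), between the fingers in the column direction. The trough's sides run parallel to the picture's columns, so the yaw is right. The red look-alike is well off, at (380,385).

```bash
python3 - <<'E'
from h import *
w=get_image("wrist")
for p,z in(((303.5,272.5),151),((303.5,254),151),((303.5,291),151),((288,272),151),((319,272),151),((287.5,215),34),((290,318),34),((335,215),34),((335,318),34)): print(p,onz(w,p,z).round(1))
E
python3 d.py 552.6 280.2 106 -4.2 0
```

```text
(303.5, 272.5) [553.7 281.3 151. ]
(303.5, 254) [563.  280.5 151. ]
(303.5, 291) [544.1 282.1 151. ]
(288, 272) [554.5 288.7 151. ]
(319, 272) [553.3 273.8 151. ]
(287.5, 215) [558.1 298.5  34. ]
(290, 318) [474.7 304.7  34. ]
(335, 215) [555.4 263.2  34. ]
(335, 318) [472. 269.  34.]
-1 shift mm [-8.5842 98.4938 -4.7168] rot [-0.0007 -0.0015 -0.0004] q [ 0.7146  0.3934 -0.0479  0.0003 -1.1287  0.7812] t 2.0 pos [556.5911 271.2563 204.4939] F [-0.5209  0.5671  0.7659] w 85.0737036366735
```

Request:
play_rows(series=[[-0.0094, 0.01, -0.004, 0, 0, 0, 0.085], [0, 0.015, 0, 0, 0, 0, 0.085], [0, 0.015, 0, 0, 0, 0, 0.085], [0, 0.015, 0, 0, 0, 0, 0.085], [0, 0, 0, 0, 0, 0, 0.085]])

```text
clock: 2.5
position: [548.6, 290.5, 147.7]
ee_rot: [-0.482, 0.516, -0.516, 0.485]
contact_force: [0.6, -0.2, -0.1]
gripper_width: 84.9
```

```bash
python3 d.py 553.2 281 106 -4.2 0
```

```text
-1 shift mm [ 9.3492 41.7234  5.1438] rot [-0.0024  0.0086 -0.0042] q [ 0.7468  0.4428 -0.1209 -0.0013 -1.0023  0.76  ] t 2.5 pos [548.5582 290.4931 147.7498] F [ 0.5612 -0.16   -0.1448] w 84.88432337405368
```

Request:
play_rows(series=[[0.005, 0, 0.0025, 0, 0, 0, 0.085], [0, 0, 0, 0, 0, 0, 0.085], [0, 0, 0, 0, 0, 0, 0.085]])

```text
clock: 2.8
position: [550.1, 288.2, 149.1]
ee_rot: [-0.482, 0.515, -0.515, 0.487]
contact_force: [-0.4, -0.4, -0.0]
gripper_width: 85.1
```

```bash
python3 d.py 553.2 281 106 -4.2 0
```

```text
-1 shift mm [ 7.2573 43.1197  3.3289] rot [-0.0044  0.0131 -0.0056] q [ 0.7425  0.4409 -0.1205 -0.0008 -1.0023  0.7685] t 2.8 pos [550.1078 288.2147 149.1445] F [-0.3858 -0.3768 -0.0142] w 85.12515589330661
```

Request:
play_rows(series=[[0.0073, 0.005, 0.0033, -0.004, 0.013, -0.005, 0.085], [0.002, 0.012, 0.001, 0, 0, 0, 0.085], [0, 0.012, 0, 0, 0, 0, 0.085], [0, 0.008, 0, 0, 0, 0, 0.085], [0, 0, 0, 0, 0, 0, 0.085], [0, 0, 0, 0, 0, 0, 0.085]])

```text
clock: 3.4
position: [554.6, 277.3, 109.2]
ee_rot: [-0.48, 0.519, -0.519, 0.481]
contact_force: [0.8, 0.7, -0.8]
gripper_width: 85.1
```

```bash
python3 d.py 553.2 281 106 -4.2 0
```

```text
-1 shift mm [-3.6235  3.2502 -1.6356] rot [-0.0005 -0.0026 -0.0007] q [ 0.7242  0.4825 -0.1638 -0.0002 -0.9236  0.7709] t 3.4 pos [554.5545 277.2606 109.2483] F [ 0.8331  0.7409 -0.8488] w 85.12640948946367
```

Request:
play_rows(series=[[-0.003, 0.003, -0.0014, 0, -0.002, 0, 0.085], [0, 0, 0, 0, 0, 0, 0.085], [0, 0, 0, 0, 0, 0, 0.085], [0, 0, 0, 0, 0, 0, 0.085]])

```text
clock: 3.8
position: [553.7, 281.3, 106.7]
ee_rot: [0.481, -0.518, 0.518, -0.482]
contact_force: [-0.3, 0.4, -0.2]
gripper_width: 84.8
```

```bash
python3 d.py 553.2 281 106 -4.2 0
```

```text
-1 shift mm [ 0.3558  0.698  -0.4413] rot [-0.0017  0.0004 -0.0017] q [ 0.7304  0.4861 -0.1651  0.0001 -0.9172  0.7674] t 3.8 pos [553.6648 281.3216 106.6993] F [-0.2746  0.3781 -0.1771] w 84.80307799904628
```

Request:
play_rows(series=[[0, 0, 0, 0, 0, 0, 0.06], [0, 0, 0, 0, 0, 0, 0.04], [0, 0, 0, 0, 0, 0, 0.028], [0, 0, 0, 0, 0, 0, 0.022], [0, 0, 0, 0, 0, 0, 0.018], [0, 0, 0, 0, 0, 0, 0.014], [0, 0, 0, 0, 0, 0, 0.008], [0, 0, 0, 0, 0, 0, 0], [0, 0, 0, 0, 0, 0, 0], [0, 0, 0, 0, 0, 0, 0]])

```text
clock: 4.8
position: [553.9, 281.4, 107.6]
ee_rot: [0.48, -0.518, 0.518, -0.483]
contact_force: [0.4, 0.1, 0.2]
gripper_width: 15.4
```

```bash
python3 d.py 553.2 281 260 -4.2 0
```

```text
-1 shift mm [   0.0509 -152.431    -0.2626] rot [-0.0028  0.0003 -0.0025] q [ 0.7303  0.485  -0.1646  0.0003 -0.9175  0.7674] t 4.8 pos [553.9124 281.3862 107.5709] F [0.3725 0.0543 0.1662] w 15.36436694055505
```

Request:
play_rows(series=[[0, -0.003, 0, 0, 0, 0, 0], [0, -0.006, 0, 0, 0, 0, 0], [0, -0.01, 0, 0, 0, 0, 0], [0, -0.014, 0, 0, 0, 0, 0], [0, -0.018, 0, 0, 0, 0, 0], [0, -0.018, 0, 0, 0, 0, 0], [0, -0.018, 0, 0, 0, 0, 0], [0, -0.018, 0, 0, 0, 0, 0], [0, -0.018, 0, 0, 0, 0, 0], [0, -0.018, 0, 0, 0, 0, 0]])

```text
clock: 5.8
position: [550.8, 279.4, 253.3]
ee_rot: [-0.483, 0.519, -0.517, 0.479]
contact_force: [-0.0, -0.4, -2.9]
gripper_width: 15.7
```

```bash
python3 d.py 553.2 281 305 -4.2 0
```

```text
-1 shift mm [ -1.6122 -51.7067   1.9658] rot [ 0.0056 -0.0012  0.0024] q [ 0.73    0.3616  0.0294 -0.0025 -1.2441  0.767 ] t 5.8 pos [550.8239 279.4361 253.3091] F [-0.0161 -0.3832 -2.9446] w 15.6917485314285
```

Request:
play_rows(series=[[0, -0.015, 0, 0, 0, 0, 0], [0, -0.013, 0, 0, 0, 0, 0], [0, -0.01, 0, 0, 0, 0, 0], [0, -0.006, 0, 0, 0, 0, 0], [0, -0.003, 0, 0, 0, 0, 0], [0, 0, 0, 0.004, 0, 0.002, 0]])

```text
clock: 6.4
position: [551.0, 279.5, 308.1]
ee_rot: [-0.479, 0.519, -0.518, 0.483]
contact_force: [0.8, -0.4, -2.8]
gripper_width: 15.7
```

```bash
python3 d.py 641.1 43.1 305 5.9 0
python3 - <<'E'
from h import *
w=get_image("wrist");cv2.imwrite("pics/w2.png",w["color"][:,:,::-1])
E
```

```text
-1 shift mm [229.0355   2.3609 107.5099] rot [-0.0039 -0.1777 -0.0047] q [ 0.7306  0.3296  0.1167 -0.001  -1.3519  0.7657] t 6.4 pos [550.967  279.505  308.1471] F [ 0.8094 -0.4085 -2.8282] w 15.651360567449542
```

View pics/w2.png

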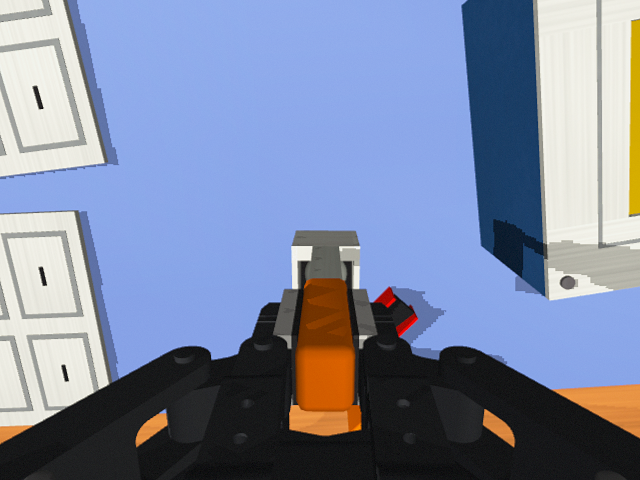

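The boat is held level, with the trough at columns 293 to 358, clear of the bench.

Request:
play_rows(series=[[0.0027, 0, 0.0013, 0, 0, 0, 0], [0.0054, 0, 0.0025, 0, -0.005, 0, 0], [0.008, 0, 0.004, 0, -0.01, 0, 0], [0.011, 0, 0.005, 0, -0.01, 0, 0], [0.0136, 0, 0.0064, 0, -0.01, 0, 0], [0.0136, 0, 0.0064, 0, -0.01, 0, 0], [0.0136, 0, 0.0064, 0, -0.01, 0, 0], [0.0136, 0, 0.0064, 0, -0.01, 0, 0], [0.0136, 0, 0.0064, 0, -0.01, 0, 0], [0.0136, 0, 0.0064, 0, -0.01, 0, 0]])

```text
clock: 7.45
position: [599.7, 160.4, 302.7]
ee_rot: [0.506, -0.496, 0.495, -0.503]
contact_force: [0.9, -0.3, -3.5]
gripper_width: 15.2
```

```bash
python3 d.py 641.1 43.1 305 5.9 0
```

```text
-1 shift mm [118.027   -2.3582  39.3345] rot [ 0.0045 -0.0853  0.0005] q [ 0.521   0.3424  0.1224 -0.0016 -1.3551  1.0678] t 7.45 pos [599.6744 160.4112 302.7332] F [ 0.8741 -0.3041 -3.5253] w 15.168599698610565
```

Request:
play_rows(series=[[0.0142, 0, 0.0047, 0, -0.01, 0, 0], [0.0142, 0, 0.0047, 0, -0.01, 0, 0], [0.0142, 0, 0.0047, 0, -0.01, 0, 0], [0.0133, 0, 0.0044, 0, -0.01, 0, 0], [0.012, 0, 0.004, 0, -0.01, 0, 0], [0.0095, 0, 0.0032, 0, -0.008, 0, 0], [0.007, 0, 0.0024, 0, -0.006, 0, 0], [0.005, 0, 0.0016, 0, -0.004, 0, 0], [0.003, 0, 0.001, 0, 0, 0, 0], [0.001, 0, 0, 0, 0, 0, 0]])

```text
clock: 8.45
position: [637.0, 56.7, 299.5]
ee_rot: [0.524, -0.48, 0.476, -0.518]
contact_force: [-0.7, -1.0, -2.8]
gripper_width: 15.4
```

```bash
python3 d.py 641.1 43.1 305 5.9 0
```

```text
-1 shift mm [13.9599 -5.5138  2.8433] rot [ 0.01   -0.0175  0.0022] q [ 0.3413  0.3805  0.1706 -0.0003 -1.3711  1.3151] t 8.45 pos [637.0212  56.7487 299.4826] F [-0.7119 -0.9805 -2.8432] w 15.35327183126135
```

Request:
play_rows(series=[[0.003, -0.001, 0.0007, 0.003, -0.005, 0, 0], [0.004, -0.002, 0.001, 0.003, -0.005, 0.001, 0], [0.004, -0.001, 0.001, 0.003, -0.005, 0, 0], [0.002, -0.001, 0, 0.002, -0.003, 0, 0], [0.001, 0, 0, 0, 0, 0, 0], [0, 0, 0, 0, 0, 0, 0], [0, 0, 0, 0, 0, 0, 0]])

```text
clock: 9.15
position: [641.1, 43.0, 305.5]
ee_rot: [-0.525, 0.472, -0.473, 0.527]
contact_force: [0.3, 0.0, -2.8]
gripper_width: 15.5
```

```bash
python3 d.py 641.1 43.1 305 5.9 0;  python3 - <<'E'
from h import *
w=get_image("scene");a=w["color"][60:340,200:520,::-1]
t=get_image("top");b=t["color"][80:280,200:370,::-1]
a=cv2.resize(a,(480,420),interpolation=cv2.INTER_CUBIC);b=cv2.resize(b,(320,376),interpolation=cv2.INTER_CUBIC)
b=cv2.copyMakeBorder(b,0,44,0,0,0);cv2.imwrite("pics/s3.png",np.hstack([a,b]))
E
```

```text
-1 shift mm [-0.069   0.49   -0.0023] rot [-0.0028  0.004   0.0007] q [ 0.319   0.3769  0.1791  0.0013 -1.3705  1.3586] t 9.15 pos [641.1083  43.0319 305.4901] F [ 0.2852  0.0246 -2.8424] w 15.526400904294183
```

View pics/s3.png

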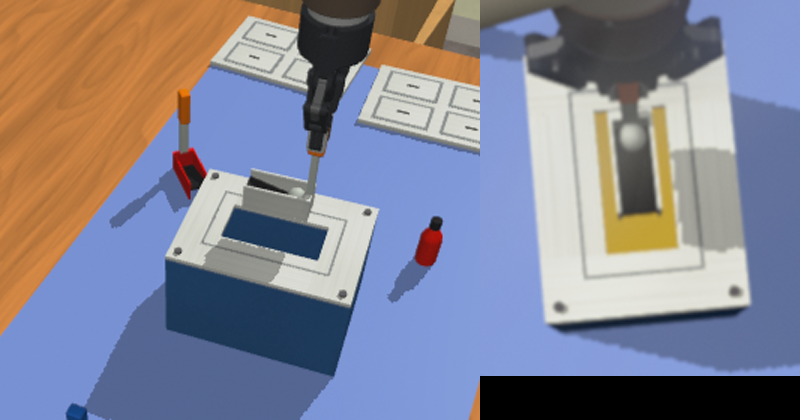

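The boat hangs level over the slot with the ball in it. In the top crop the rim's mouth corners are at about (617,213) and (661,213), which is (272.8,193.2) and (296.2,193.2) in the full image. I check them against the slot.

Run:
```python
from h import *
t=get_image("top")
r=R.from_euler('z',-5.9,degrees=True)
for p,z in (((272.8,193.2),231),((296.2,193.2),231)): print(r.apply(onz(t,p,z)-[603.3,39.2,0]).round(1))
g=t["color"][185:203,262:312]
print(cv2.cvtColor(g,cv2.COLOR_RGB2GRAY)[::3])
```

```text
[-42.7  17.3 231. ]
[-46.  -17.9 231. ]
[[221 216 194 172 164 163 163 162 165 182 206 199 145  89  67  65  65  62
   63  61  60  60  62  60  60  60  57  57  57  54  69 130 194 210 186 165
  159 159 158 161 181 210 212 186 166 161 163 165 164 161]
 [220 216 195 173 164 163 163 162 163 173 196 197 156  99  67  62  62  60
   58  57  57  57  58  57  58  56  56  54  54  53  61 116 181 206 192 169
  161 159 159 159 173 196 204 185 166 161 162 164 164 161]
 [221 220 209 183 166 162 163 163 162 171 190 195 161 104  67  58  56  56
   56  54  56  54  55  53  53  53  52  52  51  51  53  71 105 132 147 155
  159 159 158 160 168 190 202 184 165 160 162 163 163 163]
 [220 220 214 188 167 162 162 162 161 162 154 132 105  91  92  95  96  99
  105 112 120 123 124 125 128 130 131 131 136 142 146 144 131 126 142 154
  159 159 159 159 163 180 197 183 166 160 161 163 164 162]
 [220 220 217 197 175 163 162 161 161 162 159 152 149 153 159 161 161 160
  160 159 160 160 160 160 160 160 159 160 160 159 159 159 159 158 159 160
  159 159 159 159 161 173 188 184 174 164 161 163 163 163]
 [220 220 216 199 177 164 161 161 162 161 160 161 160 161 161 160 160 159
  159 160 159 159 160 160 160 159 159 159 158 158 159 159 160 159 159 159
  159 159 159 159 159 168 190 213 214 186 165 162 163 163]]
```

Centred to within 2 mm in the slot frame, so I lower.

Request:
play_rows(series=[[0, 0.003, 0, -0.002, 0.003, 0, 0], [0, 0.006, 0, 0, 0, 0, 0], [0, 0.008, 0, 0, 0, 0, 0], [0, 0.008, 0, 0, 0, 0, 0], [0, 0.006, 0, 0, 0, 0, 0], [0, 0.002, 0, 0, 0, 0, 0]])

```text
clock: 9.9
position: [640.6, 43.4, 268.5]
ee_rot: [0.526, -0.474, 0.473, -0.525]
contact_force: [0.2, -0.1, -2.2]
gripper_width: 15.3
```

```bash
python3 d.py 641.1 43.1 187.6 5.9 0
```

```text
-1 shift mm [ 0.2543 80.8499  0.5541] rot [0.0015 0.001  0.0007] q [ 0.3192  0.394   0.1151  0.0003 -1.2935  1.3555] t 9.9 pos [640.6406  43.3606 268.4505] F [ 0.2086 -0.1349 -2.1925] w 15.347227253031386
```

Request:
play_rows(series=[[0, 0.004, 0, 0, 0, 0, 0], [0, 0.008, 0, 0, 0, 0, 0], [0, 0.01, 0, 0, 0, 0, 0], [0, 0.01, 0, 0, 0, 0, 0], [0, 0.01, 0, 0, 0, 0, 0], [0, 0.01, 0, 0, 0, 0, 0], [0, 0.008, 0, 0, 0, 0, 0], [0, 0.006, 0, 0, 0, 0, 0], [0, 0.003, 0, 0, 0, 0, 0], [0, 0.001, 0, 0, 0, 0, 0]])

```text
clock: 10.9
position: [640.3, 43.1, 191.1]
ee_rot: [0.526, -0.474, 0.473, -0.524]
contact_force: [-0.2, 0.6, -2.3]
gripper_width: 15.4
```

```bash
python3 d.py 641.1 43.1 187.6 5.9 0
```

```text
-1 shift mm [0.0768 3.5267 0.7729] rot [0.003  0.001  0.0012] q [ 0.3191  0.4428 -0.004   0.0005 -1.1272  1.3554] t 10.9 pos [640.3335  43.1014 191.129 ] F [-0.1739  0.5724 -2.2592] w 15.395529968578579
```

Request:
play_rows(series=[[0, 0.0015, 0, 0, 0, 0, 0], [0, 0.0015, 0, 0.02, 0, 0, 0], [0, 0, -0.0019, 0.05, 0, 0, 0], [0, 0, -0.0019, 0.05, 0, 0, 0], [0, 0, -0.0019, 0.05, 0, 0, 0], [0, 0, -0.0019, 0.05, 0, 0, 0]])

```text
clock: 11.5
position: [636.0, 42.8, 189.4]
ee_rot: [-0.462, 0.416, -0.525, 0.582]
contact_force: [-0.2, 0.6, -2.5]
gripper_width: 15.4
```

```bash
cat > p.py <<'E'
import sys,subprocess; from h import *
p=np.radians(float(sys.argv[1]));y=np.radians(5.9)
s=read_state();up=-R.from_quat(s["ee_rot"]).as_matrix()[:,1]
print("tilt now",np.degrees(np.arcsin(-up@[np.cos(y),np.sin(y),0])),"pivot now",(s["position"]-37.6*up).round(1))
T=np.array([641.1,43.1,150])+37.6*np.array([-np.sin(p)*np.cos(y),-np.sin(p)*np.sin(y),np.cos(p)])
subprocess.run(["python3","d.py",*map(str,T),"5.9",sys.argv[1]])
E
python3 p.py 33
```

```text
-1 shift mm [  0.2147   4.1443 -16.7189] rot [0.3456 0.0013 0.0003] q [ 0.3467  0.3316 -0.2342  0.0789 -0.7828  1.2784] t 11.5 pos [635.9551  42.8067 189.3863] F [-0.2323  0.5528 -2.5181] w 15.354739683578181
tilt now 13.199297995570674 pivot now [644.5  43.7 152.8]
```

Request:
play_rows(series=[[0, 0.001, -0.0026, 0.05, 0, 0, 0], [0, 0.0005, -0.0026, 0.05, 0, 0, 0], [0, 0.0005, -0.0024, 0.05, 0, 0, 0], [0, 0, -0.0024, 0.05, 0, 0, 0], [0, 0, -0.0022, 0.05, 0, 0, 0], [0, 0, -0.0015, 0.03, 0, 0, 0]])

```text
clock: 12.1
position: [623.5, 43.0, 188.0]
ee_rot: [-0.37, 0.334, -0.579, 0.645]
contact_force: [1.2, -0.9, -2.0]
gripper_width: 15.5
```

```bash
python3 p.py 33
```

```text
-1 shift mm [ 1.7309  4.0343 -5.8365] rot [ 0.0486  0.0019 -0.0028] q [ 0.3419  0.2116 -0.663   0.578  -0.2147  0.798 ] t 12.1 pos [623.5444  43.0263 187.9597] F [ 1.1916 -0.948  -2.0432] w 15.492850161850109
tilt now 30.21277370450282 pivot now [642.4  45.1 155.5]
```

Request:
play_rows(series=[[0, 0, 0, 0, 0, 0, 0], [0, 0, 0, 0, 0, 0, 0], [0, 0, 0, 0, 0, 0, 0], [0, 0, 0, 0, 0, 0, 0], [0, 0, 0, 0, 0, 0, 0]])

```text
clock: 12.6
position: [624.3, 42.1, 190.3]
ee_rot: [-0.37, 0.333, -0.58, 0.645]
contact_force: [0.2, 0.1, -1.5]
gripper_width: 15.3
```

```bash
python3 p.py 33
python3 - <<'E'
from h import *
w=get_image("scene");a=w["color"][90:300,270:490,::-1]
t=get_image("top");b=t["color"][80:280,200:370,::-1]
a=cv2.resize(a,(440,420),interpolation=cv2.INTER_CUBIC);b=cv2.resize(b,(357,420),interpolation=cv2.INTER_CUBIC)
cv2.imwrite("pics/s4.png",np.hstack([a,b]))
E
```

```text
-1 shift mm [ 0.696   5.7425 -7.6229] rot [ 0.0471  0.0022 -0.0008] q [ 0.342   0.2096 -0.6578  0.5718 -0.2212  0.8051] t 12.6 pos [624.3206  42.0786 190.3376] F [ 0.2183  0.0814 -1.4552] w 15.264606100990358
tilt now 30.298484993852192 pivot now [643.2  44.1 157.9]
```

View pics/s4.png

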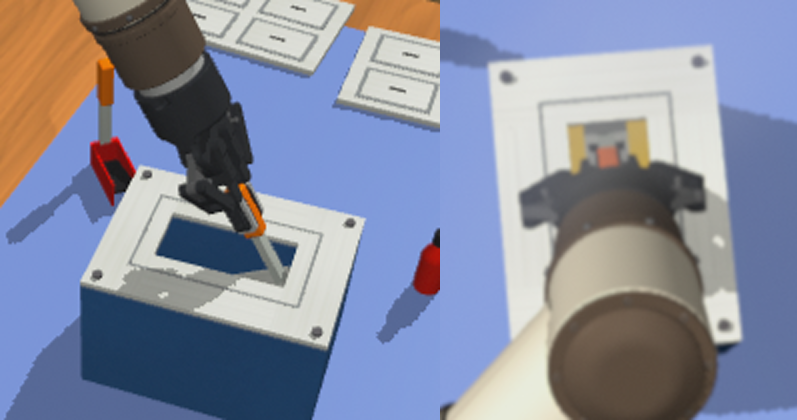

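The boat is tipped about 30° in the slot. The vertical force fell from about -2.3 N to -1.5 N, matching the 0.55 N ball leaving. I level the boat again.

Request:
play_rows(series=[[0, 0.001, 0.001, -0.03, 0, 0, 0], [0, 0.001, 0.0019, -0.05, 0, 0, 0], [0, 0.001, 0.0019, -0.05, 0, 0, 0], [0, 0.001, 0.0019, -0.05, 0, 0, 0], [0, 0.001, 0.0019, -0.05, 0, 0, 0], [0, 0, 0.0019, -0.05, 0, 0, 0]])

```text
clock: 13.3
position: [633.3, 44.6, 187.8]
ee_rot: [-0.461, 0.415, -0.523, 0.584]
contact_force: [0.2, -0.0, -1.8]
gripper_width: 15.2
```

```bash
python3 p.py 0
```

```text
-1 shift mm [2.3484 1.9622 7.2918] rot [-0.2326  0.0045 -0.0035] q [ 0.3495  0.3282 -0.2426  0.0749 -0.7747  1.2811] t 13.3 pos [633.3435  44.6219 187.8355] F [ 0.2061 -0.0241 -1.8034] w 15.15498388917603
tilt now 13.325969449145333 pivot now [641.9  45.7 151.2]
```

Request:
play_rows(series=[[0.0005, 0, 0.0018, -0.04, 0, 0, 0], [0.0005, 0, 0.0016, -0.04, 0.002, -0.001, 0], [0.0005, 0, 0.0014, -0.04, 0.002, -0.001, 0], [0.0005, 0, 0.0012, -0.035, 0, 0, 0], [0, 0, 0.001, -0.03, 0, 0, 0], [0, 0, 0, -0.015, 0, 0, 0], [0, 0, 0, 0, 0, 0, 0]])

```text
clock: 14.0
position: [644.9, 46.4, 188.2]
ee_rot: [-0.516, 0.468, -0.478, 0.534]
contact_force: [-0.6, -0.8, -1.6]
gripper_width: 15.3
```

```bash
python3 p.py 0
```

```text
-1 shift mm [ 2.9268  0.4722 -4.1755] rot [-0.0282  0.0011 -0.0071] q [ 0.3212  0.438  -0.0194 -0.0009 -1.0844  1.3541] t 14.0 pos [644.9339  46.4395 188.2102] F [-0.5847 -0.8411 -1.5944] w 15.296004702886828
tilt now 1.6142492885295383 pivot now [646.   46.8 150.6]
```

Request:
play_rows(series=[[0.0015, 0, -0.002, -0.014, 0, -0.004, 0], [0.0015, 0, -0.002, -0.01, 0, -0.003, 0], [0, 0, 0, -0.004, 0, 0, 0], [0, 0, 0, 0, 0, 0, 0]])

```text
clock: 14.4
position: [640.2, 42.9, 188.0]
ee_rot: [0.526, -0.474, 0.473, -0.525]
contact_force: [-1.0, -0.5, -1.5]
gripper_width: 15.5
```

```bash
python3 p.py 0
```

```text
-1 shift mm [-0.1341  0.4238  0.881 ] rot [0.0015 0.0014 0.0001] q [ 0.3185  0.4443 -0.0094 -0.0002 -1.1186  1.3568] t 14.4 pos [640.2384  42.875  188.0252] F [-1.0063 -0.498  -1.5248] w 15.487348500505236
tilt now -0.0876631481778348 pivot now [640.2  42.9 150.4]
```

Level and centred. I lift it straight out.

Request:
play_rows(series=[[0, -0.004, 0, 0, 0, 0, 0], [0, -0.008, 0, 0, 0, 0, 0], [0, -0.01, 0, 0, 0, 0, 0], [0, -0.01, 0, 0, 0, 0, 0], [0, -0.01, 0, 0, 0, 0, 0], [0, -0.006, 0, 0, 0, 0, 0]])

```text
clock: 15.0
position: [640.2, 42.8, 241.0]
ee_rot: [0.525, -0.473, 0.473, -0.525]
contact_force: [0.1, 0.4, -1.7]
gripper_width: 15.1
```

```bash
python3 d.py 641.1 43.1 305 5.9 0
```

```text
-1 shift mm [ -0.1699 -64.0148   0.9403] rot [-0.      0.0016  0.0001] q [ 0.3185  0.4072  0.0673  0.0001 -1.2309  1.3568] t 15.0 pos [640.1832  42.8278 240.9852] F [ 0.0534  0.356  -1.6767] w 15.095881518668486
```

Request:
play_rows(series=[[0, -0.008, 0, 0, 0, 0, 0], [0, -0.012, 0, 0, 0, 0, 0], [0, -0.012, 0, 0, 0, 0, 0], [0, -0.012, 0, 0, 0, 0, 0], [0, -0.01, 0, 0, 0, 0, 0], [0, -0.008, 0, 0, 0, 0, 0], [0, -0.003, 0, 0, 0, 0, 0]])

```text
clock: 15.7
position: [640.5, 42.8, 313.7]
ee_rot: [-0.525, 0.473, -0.474, 0.526]
contact_force: [0.2, -0.1, -0.1]
gripper_width: 15.4
```

```bash
python3 d.py 553.2 281 310 -4.2 0
python3 - <<'E'
from h import *
t=get_image("top");s=get_image("scene")
a=s["color"][90:300,270:490,::-1];b=t["color"][80:280,200:370,::-1]
a=cv2.resize(a,(440,420),interpolation=cv2.INTER_CUBIC);b=cv2.resize(b,(357,420),interpolation=cv2.INTER_CUBIC)
cv2.imwrite("pics/s5.png",np.hstack([a,b]))
E
```

```text
-1 shift mm [-245.965     3.5414  -61.9504] rot [-0.003   0.1779 -0.0006] q [ 0.3185  0.3728  0.1931  0.0003 -1.388   1.3568] t 15.7 pos [640.4761  42.8431 313.6513] F [ 0.1592 -0.0538 -0.1175] w 15.399898591258474
```

View pics/s5.png

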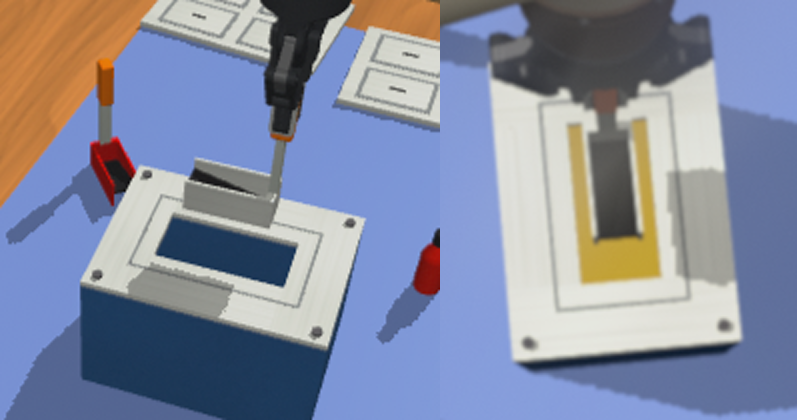

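The boat is empty: the top crop shows no ball in the trough at (613,190). I carry it back to its first place.

Request:
play_rows(series=[[-0.005, 0, -0.0013, 0, 0.01, 0, 0], [-0.01, 0, -0.0026, 0, 0.02, 0, 0], [-0.016, 0, -0.004, 0, 0.02, 0, 0], [-0.019, 0, -0.005, 0, 0.02, 0, 0], [-0.019, 0, -0.0055, 0, 0.02, 0, 0], [-0.019, 0, -0.006, 0, 0.02, 0, 0], [-0.019, 0, -0.0065, 0, 0.02, 0, 0], [-0.019, 0, -0.007, 0, 0.02, 0, 0], [-0.019, 0, -0.007, 0, 0.01, 0, 0], [-0.019, 0, -0.008, 0, 0, 0, 0]])

```text
clock: 16.8
position: [580.8, 212.1, 304.2]
ee_rot: [-0.486, 0.52, -0.515, 0.477]
contact_force: [0.2, 0.0, -2.5]
gripper_width: 15.5
```

```bash
python3 d.py 553.2 281 310 -4.2 0
```

```text
-1 shift mm [-66.7411  -5.7057 -32.4325] rot [0.0132 0.0025 0.0052] q [ 0.6095  0.3425  0.1272 -0.0043 -1.369   0.8914] t 16.8 pos [580.7512 212.107  304.2139] F [ 0.1918  0.014  -2.5218] w 15.498681829915741
```

Request:
play_rows(series=[[-0.015, 0, -0.0075, 0.004, 0, 0.002, 0], [-0.013, 0, -0.0065, 0.004, 0, 0.002, 0], [-0.012, 0, -0.006, 0.003, 0, 0, 0], [-0.009, 0, -0.005, 0.002, 0, 0, 0], [-0.006, 0, -0.003, 0, 0, 0, 0], [-0.003, 0, -0.001, 0, 0, 0, 0], [0, 0, 0, 0, 0, 0, 0], [0, 0, 0, 0, 0, 0, 0]])

```text
clock: 17.6
position: [552.2, 277.5, 301.3]
ee_rot: [0.484, -0.517, 0.517, -0.48]
contact_force: [0.1, -0.9, -1.8]
gripper_width: 15.3
```

```bash
python3 d.py 553.2 281 108 -4.2 0
```

```text
-1 shift mm [ -4.3877 193.2871   1.5153] rot [0.004  0.004  0.0044] q [ 0.7273  0.3387  0.1129  0.0002 -1.351   0.7741] t 17.6 pos [552.2243 277.5258 301.3091] F [ 0.1209 -0.9135 -1.7603] w 15.34633102757925
```

Request:
play_rows(series=[[-0.001, 0.005, 0, 0.002, 0.002, 0.002, 0], [-0.001, 0.01, 0, 0.002, 0.002, 0.002, 0], [0, 0.016, 0, 0, 0, 0, 0], [0, 0.018, 0, 0, 0, 0, 0], [0, 0.018, 0, 0, 0, 0, 0], [0, 0.018, 0, 0, 0, 0, 0], [0, 0.016, 0, 0, 0, 0, 0], [0, 0.01, 0, 0, 0, 0, 0], [0, 0.004, 0, 0, 0, 0, 0], [0, 0.001, 0, 0, 0, 0, 0]])

```text
clock: 18.6
position: [552.5, 275.6, 175.8]
ee_rot: [-0.48, 0.52, -0.52, 0.479]
contact_force: [-0.6, 0.0, -1.1]
gripper_width: 15.5
```

```bash
python3 d.py 553.2 281 108 -4.2 0
```

```text
-1 shift mm [-5.5188 67.7544  0.4172] rot [ 0.0019 -0.0068  0.0017] q [ 0.7245  0.4154 -0.0893 -0.0002 -1.0687  0.7663] t 18.6 pos [552.4824 275.6389 175.7646] F [-0.6239  0.036  -1.0805] w 15.470009609990269
```

Request:
play_rows(series=[[-0.001, 0.006, 0, 0.002, -0.003, 0.002, 0], [0, 0.01, 0, 0, 0, 0, 0], [0, 0.012, 0, 0, 0, 0, 0], [0, 0.01, 0, 0, 0, 0, 0], [0, 0.007, 0, 0, 0, 0, 0], [0, 0.003, 0, 0, 0, 0, 0], [0, 0, 0, 0, 0, 0, 0]])

```text
clock: 19.3
position: [553.5, 277.3, 124.9]
ee_rot: [0.479, -0.519, 0.519, -0.482]
contact_force: [0.8, -0.9, -2.4]
gripper_width: 15.2
```

```bash
python3 d.py 553.2 281 108 -4.2 0
```

```text
-1 shift mm [-3.6103 16.9472 -0.6057] rot [-0.0026 -0.0033 -0.0022] q [ 0.7257  0.4634 -0.1516  0.0004 -0.9524  0.7682] t 19.3 pos [553.4805 277.3193 124.9406] F [ 0.7523 -0.9255 -2.3654] w 15.235077646534613
```

Request:
play_rows(series=[[0, 0.004, 0, -0.002, 0, -0.002, 0], [0, 0.004, 0, 0, 0, 0, 0], [0, 0.003, 0, 0, 0, 0, 0], [0, 0.002, 0, 0, 0, 0, 0], [0, 0, 0, 0, 0, 0, 0]])

```text
clock: 19.8
position: [554.2, 277.8, 111.9]
ee_rot: [0.48, -0.519, 0.519, -0.481]
contact_force: [-0.4, -0.2, -2.0]
gripper_width: 15.0
```

```bash
python3 d.py 553.2 281 107.6 -4.2 0
```

```text
-1 shift mm [-3.0805  4.2518 -1.248 ] rot [-0.0022 -0.0031 -0.0015] q [ 0.7257  0.4788 -0.1631  0.0008 -0.9263  0.7682] t 19.8 pos [554.1993 277.8278 111.8501] F [-0.3712 -0.1876 -2.0172] w 14.988042365178753
```

Request:
play_rows(series=[[0, 0.0015, 0, -0.002, 0, -0.001, 0], [0, 0.0015, 0, 0, 0, 0, 0], [0, 0.001, 0, 0, 0, 0, 0], [0, 0.001, 0, 0, 0, 0, 0]])

```text
clock: 20.2
position: [554.7, 278.1, 107.6]
ee_rot: [0.48, -0.519, 0.519, -0.481]
contact_force: [-1.3, -1.3, 4.0]
gripper_width: 15.6
```

```bash
python3 d.py 553.2 281 107.6 -4.2 0
```

```text
-1 shift mm [-2.8047 -0.0474 -1.7633] rot [-0.0015 -0.0027 -0.0011] q [ 0.7253  0.4846 -0.1653  0.0004 -0.919   0.7693] t 20.2 pos [554.7454 278.0696 107.5522] F [-1.2633 -1.3229  4.0323] w 15.553560941839928
```

The boat has landed: force +4 N at the original height. I release it slowly.

Request:
play_rows(series=[[0, 0, 0, 0, 0, 0, 0.0], [0, 0, 0, 0, 0, 0, 0.018], [0, 0, 0, 0, 0, 0, 0.024], [0, 0, 0, 0, 0, 0, 0.035], [0, 0, 0, 0, 0, 0, 0.05], [0, 0, 0, 0, 0, 0, 0.07], [0, 0, 0, 0, 0, 0, 0.085], [0, 0, 0, 0, 0, 0, 0.085], [0, 0, 0, 0, 0, 0, 0.085]])

```text
clock: 21.1
position: [555.9, 278.8, 109.1]
ee_rot: [0.479, -0.518, 0.519, -0.483]
contact_force: [-0.4, 0.2, -0.7]
gripper_width: 84.8
```

```bash
python3 d.py 554.7 278 230 -4.2 0
```

```text
-1 shift mm [   0.4824 -120.8599   -0.5323] rot [-0.0046 -0.0022 -0.0033] q [ 0.7253  0.4832 -0.1635  0.0013 -0.9185  0.7693] t 21.1 pos [555.8539 278.7969 109.1461] F [-0.3676  0.2274 -0.6762] w 84.75113043522032
```

Request:
play_rows(series=[[0, -0.004, 0, -0.004, 0, -0.003, 0.085], [0, -0.01, 0, 0, 0, 0, 0.085], [0, -0.014, 0, 0, 0, 0, 0.085], [0, -0.018, 0, 0, 0, 0, 0.085], [0, -0.018, 0, 0, 0, 0, 0.085], [0, -0.018, 0, 0, 0, 0, 0.085], [0, -0.016, 0, 0, 0, 0, 0.085], [0, -0.014, 0, 0, 0, 0, 0.085], [0, -0.01, 0, 0, 0, 0, 0.085], [0, -0.003, 0, 0, 0, 0, 0.085]])

```text
clock: 22.1
position: [556.4, 278.8, 245.8]
ee_rot: [0.479, -0.518, 0.519, -0.482]
contact_force: [0.3, 1.2, -0.2]
gripper_width: 84.8
```

Request:
play_rows(series=[[-0.008, 0, -0.01, 0, 0, 0, 0.085], [-0.02, 0, -0.02, 0, 0, 0, 0.085], [-0.03, 0, -0.03, 0, 0, 0, 0.085], [-0.03, 0, -0.03, 0, 0, 0, 0.085], [-0.02, 0, -0.02, 0, 0, 0, 0.085], [-0.01, 0, -0.01, 0, 0, 0, 0.085], [0, 0, 0, 0, 0, 0, 0.085], [0, 0, 0, 0, 0, 0, 0.085]])

```text
clock: 22.9
position: [437.0, 410.0, 240.7]
ee_rot: [0.482, -0.518, 0.519, -0.479]
contact_force: [0.7, 1.0, 0.4]
gripper_width: 85.2
```

Run:
```python
from h import *
s=get_image("scene");t=get_image("top")
a=cv2.resize(s["color"][60:400,200:520,::-1],(480,510));b=cv2.resize(t["color"][80:350,110:350,::-1],(320,360));b=cv2.copyMakeBorder(b,0,150,0,0,0)
cv2.imwrite("pics/s6.png",np.hstack([a,b]))
x=read_state();print(x["clock"],x["position"],x["contact_force"])
# bright ball seen on the yellow floor through the slot?
for k in blobs(t,(0,0,90),(179,90,255),8):
    (X,Y,w,h)=cv2.boundingRect(k)
    if 255<X<310 and 130<Y<220: print("in slot",X,Y,w,h)
```

```text
23.0 [437.54928597 409.4569665  240.82747621] [ 0.12894164 -0.85080611  0.68582664]
```

View pics/s6.png

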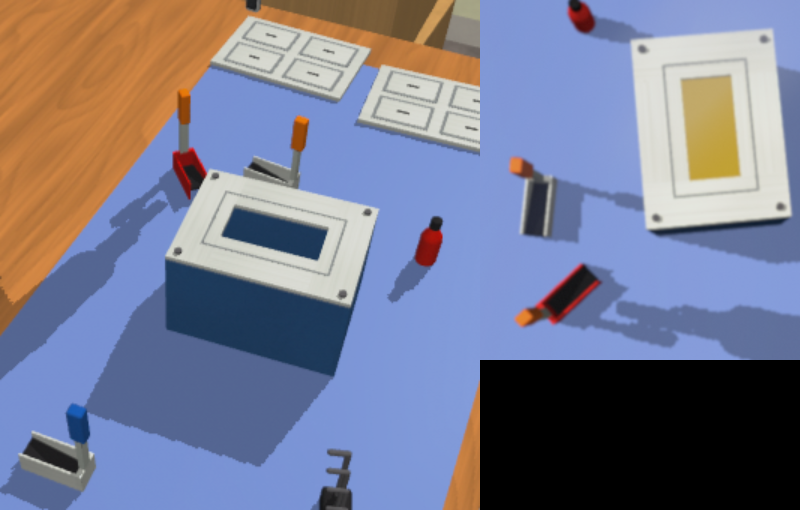

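The boat stands upright and empty at top-crop (537,205), beside the tub. The blue boat is still in its place, and there is no ball on the bench or the cover.

```bash
python3 -c "
from bench import *
print(job_done())"
```

```text
the job is handed in; nothing more can be done
None
```

I tipped the ball out inside the tub, then stood the boat upright on the bench beside the tub and let go of it. The job was handed in at about 23 s.

- **Lowering:** I lowered the boat level through the slot until its underside was about 66 mm below the cover's top. It was centred to within about 2 mm.
- **Tipping:** I tipped it to about 30°, mouth down. Joint 5 came close to its limit there (-0.21 of -0.16), so I stopped short of the 33° I had planned.
- **Ball:** The vertical force dropped from about -2.3 N to -1.5 N while tipped, which matches the ball's weight. The later pictures show the trough empty. I never saw the ball directly: the part of the tub floor visible through the slot does not show it, so it probably rolled under the cover. None is visible on the bench or the cover.
- **Clearances:** I saw no force jump or other sign of contact with the tub or cover. While tipped, the boat drifted up about 8 mm, but by calculation the trough stayed well below the cover.
- **Placing:** The boat touched down with about 4 N within roughly 3 mm of where it started. The last pictures show it upright, the blue boat still in place and the arm clear of everything.

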